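Reload the job rack in reverse order

TASK

Move all four welding items from the grey storage rack to the blue job rack, one to a bay, in reverse order: the item nearest the red end of the grey rack goes into the bay farthest from the red end of the blue rack, and so on along the row. Each must lie flat on its floor in the middle of its bay, lengthwise along the rack, and be let go; leave the marker, the soapstone holder and the magnetic square beside the racks alone.

Things in the scene. Friction and masses are not known exactly. Their poses are not given: they have to be found in the camera images.
- brass_block: plain rectangular, pale brass-yellow block, 30 (x) x 50 (y) x 25 (z) mm, about 0.3 kg. Loose. Origin: centre of its underside; z up, y along its length. At the start it lies on the black insert with its underside 20 mm above the table. Grip it from above across its x at mid-length.
- gas_nozzle: round, slightly tapered, pale brass-yellow torch nozzle lying on its side, 66 long (y), 23 mm thick and high; a grip across x closes at about 18 mm; it does not roll. Loose. Origin: centre of its underside; z up, y along its length. At the start it lies on the green insert with its underside 20 mm above the table. Grip it from above across its x at mid-length.
- fixture_pin: light-grey steel fixture pin with a thicker head, lying on its side, 62 long (y), head 26 mm, 26 high; a grip across x closes at about 20 mm; it does not roll. Loose. Origin: centre of its underside; z up, y along its length. At the start it lies on the orange insert with its underside 20 mm above the table. Grip it from above across its x at mid-length.
- tip_box: small closed blue plastic box with a whitish top, 41 (x) x 61 (y) x 23 (z) mm. Loose. Origin: centre of its underside; z up, y along its length. At the start it lies on the white insert with its underside 20 mm above the table. Grip it from above across its x at mid-length.
- black_insert: black plastic plate 56 (x) x 82 (y) x 6 mm fixed in one of the four places of the storage rack (which place varies); the brass block lies on it at the start. It stays where it is and so keeps the starting order. Origin: centre of its underside; its top (20 mm above the table) is flat but for two end stops 4 mm high at y = +/-38 mm.
- green_insert: green plastic plate 56 (x) x 82 (y) x 6 mm fixed in one of the four places of the storage rack (which place varies); the gas nozzle lies on it at the start. It stays where it is and so keeps the starting order. Origin: centre of its underside; its top (20 mm above the table) is flat but for two end stops 4 mm high at y = +/-38 mm.
- orange_insert: orange plastic plate 56 (x) x 82 (y) x 6 mm fixed in one of the four places of the storage rack (which place varies); the fixture pin lies on it at the start. It stays where it is and so keeps the starting order. Origin: centre of its underside; its top (20 mm above the table) is flat but for two end stops 4 mm high at y = +/-38 mm.
- white_insert: white plastic plate 56 (x) x 82 (y) x 6 mm fixed in one of the four places of the storage rack (which place varies); the tip box lies on it at the start. It stays where it is and so keeps the starting order. Origin: centre of its underside; its top (20 mm above the table) is flat but for two end stops 4 mm high at y = +/-38 mm.
- storage_rack: fixed grey rack 72 (x) x 367 (y) mm holding the four coloured inserts in a row, centres at x = 0, y = -127.5, -42.5, 42.5, 127.5 mm. Origin: centre of its underside, on the table; x across, y along. End blocks 34 mm high at y = +/-172 to 184 mm: red at +y, bare aluminium at -y.
- job_rack: fixed blue rack 72 (x) x 367 (y) mm, empty, with four flat bays lined with black rubber, centres at x = 0, y = -127.5, -42.5, 42.5, 127.5 mm, 82 mm long, floor 20 mm above the table, parted by dividers 3 mm thick and 5 mm high, open at both long sides. Origin: centre of its underside, on the table; x across, y along. End blocks 34 mm high at y = +/-172 to 184 mm: red at +y, bare aluminium at -y.
- paint_marker: bystander: red and white marker pen lying behind the racks, 17 x 138 mm; leave alone
- soapstone_holder: bystander: thin pale-yellow pen-like soapstone holder lying behind the racks, 11 x 122 mm; leave alone
- magnet_square: bystander: red-edged triangular magnetic welding square lying flat behind the racks, 70 x 70 x 16 mm; leave alone
There are look-alikes about, which are no part of the job. What is shaped like the fixture_pin but purple is not meant.

How it is judged:
By the outcome, as a careful person would: the job done as asked, in the order asked, and still so for the second after the job is handed in, with the robot touching nothing.
It also fails if it takes over 96 s, if anything falls off the work surface, if the arm or the gripper's body presses on something with over 40 N, if the wrist force passes 120 N, or if a joint passes its speed limit or range.

ROBOT

A 7-joint arm with a two-finger parallel gripper is mounted at the origin on the work surface; the furniture and walls round the work are solid. World frame = base frame: x ahead of the robot, y to its left, z up, the work surface at z = 0. Lengths are in m, angles in rad, forces in N, time in s.
With the tool pointing down it reaches from about 0.4 to 0.925 m from the base axis. Payload 5.6 kg.
Tool frame: the origin (TCP) lies midway between the tips of the shut fingers; the grasp point (between the pads) lies 19 mm behind it (arm.grasp_offset is the distance from the TCP to the grasp point, in m); z points along the fingers, y is the line along which they close (so a half turn about z gives the same grasp; the last joint's range is limited). The gripper opens to 85 mm and grips with 20 to 120 N. Pads are 22 mm wide; open, the fingers measure 114 mm over their backs; the gripper's body (76 mm by 85 mm) begins 54 mm behind the grasp point. The pads swing forward as they close: fully open they stand 13 mm farther back than shut.
Start: joints at [-0.043, 0.468, -0.012, 1.603, 0.006, 1.071, -0.056], TCP at [0.65, -0, 0.231] pointing down, gripper open.
Joint ranges: [-2.53, 2.53], [-0.31, 2.02], [-1.57, 1.55], [0.28, 2.44], [-1.29, 4.43], [0.15, 1.84], [-2.92, 2.92]. Speed limits (rad/s): [2.57, 2.57, 3.14, 3.14, 3.14, 3.14, 3.14].

INTERFACE

Orientations are given as [roll, pitch, yaw] about the fixed x, y, z axes, in that order (R = Rz(yaw) Ry(pitch) Rx(roll)).
In Python, from plant import arm gives the robot as it stands.
- The arm moves only by the tool servo_tool, never from a script. Its argument "targets" is a list of rows, each an object with "jaw": the finger opening in mm, from 0 to 85.4; "translation": the shift along the world's x, y, z in mm, a list of three; "yaw": the turn about the world's z in rad. In form: [{"jaw": jaw, "translation": [tx, ty, tz], "yaw": yaw}, ...]. A call has 1 to 10 rows; each row shifts and turns the commanded pose from where the row before left it; what a row does not reach is not made up. A row lasts 1/8 s, in which the tool goes at most 62.5 mm and 10.7 degrees, less where a joint would pass 70% of its speed; a pose out of reach is approached as far as the arm can. A call is refused whole if a number of a shift passes 62.5 or a number of a turn 0.188, either way. A call with a gripper value outside its range is refused whole. The fingers move at their own pace and stop on an object; "force" is the grip in N (left out, the last holds). Time passes only in rows, so rows that do not move let the fingers close. It gives the time, the measured TCP pose, the force, the opening and the grip force at its end, in the units of the state.
- arm.get_obs(): the state, without advancing time (a new reading comes with each control period).
- arm.snapshot(name): name is "scene" or "side" or "wrist"; returns the picture (480x640x3 uint8, red, green, blue); there is no depth.
- arm.camera_model(name): a dict with "mtx" (3x3 intrinsics, pixels), "extrinsics" (4x4, takes a point from camera to world coordinates). Camera axes: x right, y down, z forward; pixel columns grow to the right and rows downward; lengths in m; the calibration is good to about 2 mm. A picture is of the moment at which its call begins: read the wrist's pose just before it. camera_model takes no time and is no camera call; for the wrist camera it gives the pose at the moment of the call.
- arm.job_done(): hands the job in; it is judged then, once.
The state is a dict: "clock": time; "joint_pos": joint angles; "qd": joint speeds; "effort": joint torques, N m; "tcp_pos": TCP position; "tcp_rot": TCP orientation; "wrist_force": force on the tool from outside, world axes, zero at the start; "ft_torque": the same for the moment, N m; "width": finger opening in m; "finger_force": force on a finger pad.
Only numpy, scipy, OpenCV 4.12 (cv2) and the standard library are available. Lean on these libraries where they do the work, as an engineer would, in place of code of your own. Each camera call takes 0.05 s, during which the arm holds its last target. There are 200 camera calls.

## Working session

There is one attempt and no reset: what is moved stays moved. The work goes in short steps, Python scripts to look and compute and a tool call to move; the robot and the scene stay as the last step left them, time stands still between calls to the robot, and variables do not carry over. Pictures are saved under pics/ and viewed, at most 14 in all, crops included, and the job is handed in when it is done.

Besides the shell and the picture viewer there is one more tool, called after "Emit:" in YAML: its name, and indented under it one key for each argument. servo_tool: Moves the arm, as the interface text tells. Its arguments: {"type":"object","properties":{"targets":{"type":"array"},"force":{"type":"number"}},"required":["targets"]}

```bash
mkdir -p pics; python3 - <<'E'
from plant import arm
import cv2
for n in("scene","side"):
    im=arm.snapshot(n); cv2.imwrite(f"pics/{n}0.png",im[:,:,::-1])
    print(n,arm.camera_model(n))
o=arm.get_obs();print(o['clock'],o['tcp_pos'],o['tcp_rot'],o['width'],arm.grasp_offset)
E
```

```text
scene {'mtx': array([[510.29681564,   0.        , 324.03584219],
       [  0.        , 510.29681564, 244.43382325],
       [  0.        ,   0.        ,   1.        ]]), 'extrinsics': array([[ 0.5873876 , -0.40536756,  0.70046624, -0.37222612],
       [-0.80927069, -0.28614245,  0.51303357, -0.7353565 ],
       [-0.00753404, -0.86821636, -0.49612861,  0.72781424],
       [ 0.        ,  0.        ,  0.        ,  1.        ]])}
side {'mtx': array([[467.33274614,   0.        , 323.32029803],
       [  0.        , 467.33274614, 232.92228986],
       [  0.        ,   0.        ,   1.        ]]), 'extrinsics': array([[-0.95645367, -0.18215311,  0.2280715 ,  0.33530912],
       [-0.29177435,  0.57522769, -0.76418639,  0.72255316],
       [ 0.00800589, -0.79745429, -0.60332624,  0.65373621],
       [ 0.        ,  0.        ,  0.        ,  1.        ]])}
0.1 [ 6.49517679e-01 -6.29285208e-05  2.30431924e-01] [-3.14004741e+00  1.18810845e-04  1.57071416e+00] 0.0854059578153904 0.0187
```

View pics/scene0.png

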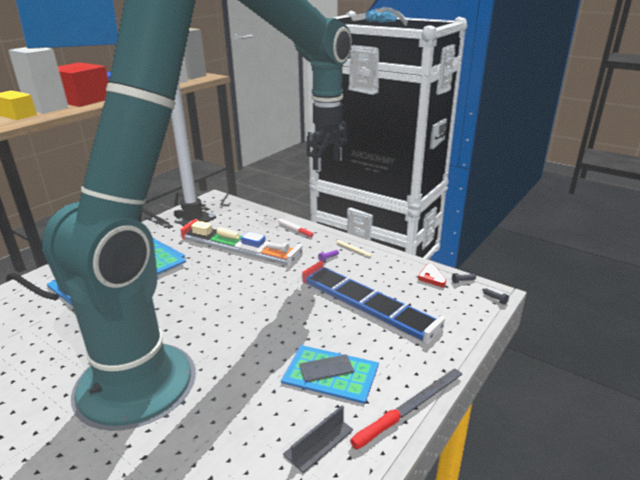

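View pics/side0.png

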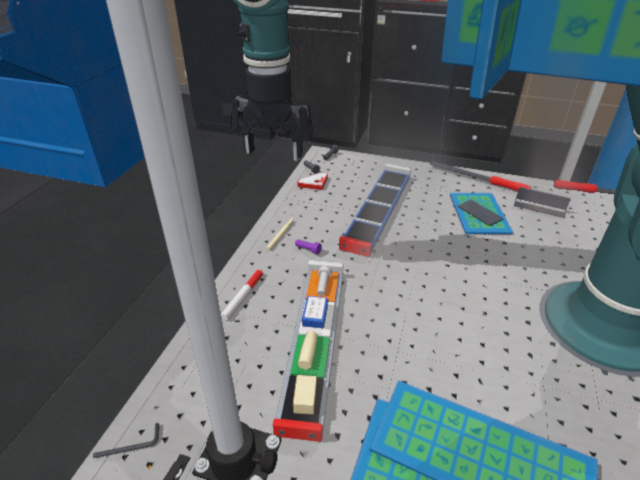

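The order from the red end of the grey rack (side view) is brass (305,393), nozzle (308,350), tip box (315,312), pin (324,280). The job rack's red end is at (355,245) and its aluminium end at (398,168). A pole stands near (240,450).

```bash
cat > h.py <<'E'
import numpy as np, cv2
from plant import arm
def ray(cm,px,z):
    K,T=cm['mtx'],cm['extrinsics']
    px=np.atleast_2d(np.array(px,float))
    d=(T[:3,:3]@np.linalg.inv(K)@np.c_[px,np.ones(len(px))].T).T
    o=T[:3,3]
    return o+d*((z-o[2])/d[:,2])[:,None]
E
python3 - <<'E'
from h import *
np.set_printoptions(precision=3,suppress=True)
s=arm.camera_model("side")
print("items",ray(s,[[305,380],[309,345],[315,305],[323,272]],.042))
print("job ends top",ray(s,[[356,241],[398,167]],.034))
print("stor ends",ray(s,[[300,427],[326,265]],.034))
print("pole",ray(s,[[240,450]],.0),"bystanders",ray(s,[[309,246],[282,233],[243,295],[313,182]],0.01))
E
python3 - <<'E'
import cv2
im=cv2.imread('pics/side0.png')
a=cv2.resize(im[255:445,265:355],None,fx=3,fy=3,interpolation=2)
b=cv2.resize(im[155:260,330:420],None,fx=4,fy=4,interpolation=2)
import numpy as np
c=np.zeros((600,a.shape[1]+b.shape[1],3),np.uint8);c[:a.shape[0],:a.shape[1]]=a;c[:b.shape[0],a.shape[1]:]=b
cv2.imwrite('pics/crop0.png',c)
E
```

```text
items [[0.484 0.313 0.042]
 [0.5   0.247 0.042]
 [0.518 0.158 0.042]
 [0.53  0.069 0.042]]
job ends top [[ 0.494 -0.056  0.034]
 [ 0.463 -0.407  0.034]]
stor ends [[0.468 0.384 0.034]
 [0.533 0.038 0.034]]
pole [[0.546 0.424 0.   ]] bystanders [[ 0.595 -0.038  0.01 ]
 [ 0.668 -0.064  0.01 ]
 [ 0.669  0.145  0.01 ]
 [ 0.671 -0.3    0.01 ]]
```

View pics/crop0.png

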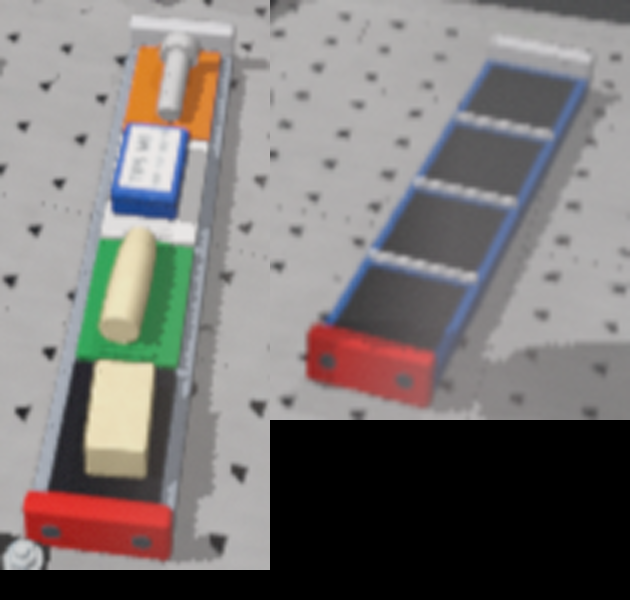

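The crop confirms the order and shows the empty job bays; both racks come out 352 mm end to end (356 expected). Next I move above the storage rack for a wrist view.

Emit:
servo_tool:
  targets:
    - {"jaw": 85, "translation": [-25, 35, 20], "yaw": 0.03}
    - {"jaw": 85, "translation": [-25, 35, 20], "yaw": 0.03}
    - {"jaw": 85, "translation": [-25, 35, 20], "yaw": 0.03}
    - {"jaw": 85, "translation": [-25, 35, 20], "yaw": 0.03}
    - {"jaw": 85, "translation": [-25, 35, 20], "yaw": 0.03}
    - {"jaw": 85, "translation": [-25, 35, 20], "yaw": 0.03}
    - {"jaw": 85, "translation": [0, 0, 0], "yaw": 0}
    - {"jaw": 85, "translation": [0, 0, 0], "yaw": 0}

```text
clock: 1.1
tcp_pos: [0.5001, 0.2093, 0.3509]
tcp_rot: [-3.141, 0.001, 1.75]
wrist_force: [0.9, -0.1, 0.8]
width: 0.0849
finger_force: 0.0
```

```bash
python3 - <<'E'
from h import *
np.set_printoptions(precision=4,suppress=True)
o=arm.get_obs();m=arm.camera_model("wrist");im=arm.snapshot("wrist")
cv2.imwrite("pics/w1.png",im[:,:,::-1]);np.savez("w1.npz",im=im,mtx=m['mtx'],extrinsics=m['extrinsics'])
print(o['clock'],o['tcp_pos'],o['tcp_rot'],m)
E
```

```text
1.1 [0.5001 0.2093 0.3509] [-3.1412  0.0008  1.7502] {'mtx': array([[392.1705,   0.    , 319.0948],
       [  0.    , 392.1705, 236.5489],
       [  0.    ,   0.    ,   1.    ]]), 'extrinsics': array([[ 0.984 ,  0.1714,  0.0498,  0.4866],
       [ 0.1784, -0.9444, -0.2762,  0.2789],
       [-0.0003,  0.2806, -0.9598,  0.4936],
       [ 0.    ,  0.    ,  0.    ,  1.    ]])}
```

View pics/w1.png

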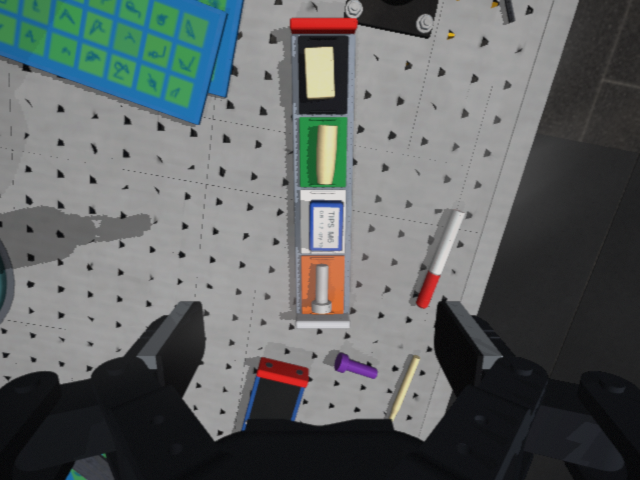

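The wrist view shows all four items: brass (320,72), nozzle (327,153), box (325,225) and pin (322,288). The red end is at (322,25).

```bash
cat > meas.py <<'E'
from h import *
np.set_printoptions(precision=4,suppress=True)
def rect(m,mask,z,name):
    c,_=cv2.findContours(mask.astype(np.uint8),cv2.RETR_EXTERNAL,cv2.CHAIN_APPROX_NONE)
    c=max(c,key=cv2.contourArea)[:,0]
    P=ray(m,c,z)[:,:2]
    (cx,cy),(w,h),a=cv2.minAreaRect((P*1000).astype(np.float32))
    b=cv2.boxPoints(((cx,cy),(w,h),a)); e=[b[1]-b[0],b[2]-b[1]]; e=max(e,key=np.linalg.norm)
    if e[1]<0:e=-e
    print(name,"ctr %.1f %.1f size %.1f %.1f"%(cx,cy,w,h),"yaw from y: %.3f"%np.arctan2(-e[0],e[1]),"px",c.min(0),c.max(0))
    return cx,cy
E
python3 - <<'E'
from meas import *
m=np.load("w1.npz");im=m['im']
hsv=cv2.cvtColor(im,cv2.COLOR_RGB2HSV).astype(int);H,S,V=hsv[...,0],hsv[...,1],hsv[...,2]
def box(mask,x0,y0,x1,y1):
    o=np.zeros_like(mask);o[y0:y1,x0:x1]=mask[y0:y1,x0:x1];return o
yel=(H>18)&(H<35)&(S>40)&(V>110)
print(hsv[72,320],hsv[153,327],hsv[225,313],hsv[288,322],hsv[280,335])
rect(m,box(yel,298,35,350,113),.045,"brass")
rect(m,box(yel,298,117,350,187),.0315,"nozzle")
blue=(H>100)&(H<130)&(S>120)
rect(m,box(blue,303,192,350,254),.043,"box")
rect(m,box(S<90,308,258,342,316),.033,"pin")
red=((H<6)|(H>174))&(S>150)
rect(m,box(red,280,5,370,45),.034,"redend")
rect(m,box((S<60)&(V>190),285,318,360,332),.034,"alu")
for n,(a,b),f in(("black",(35,113),V<60),("green",(117,187),(H>50)&(H<85)&(S>100)),("orange",(256,316),(H>5)&(H<20)&(S>150))):
    rect(m,box(f,296,a,352,b),.02,n)
E
```

```text
[ 28  54 219] [ 29  55 221] [116  55 198] [  0   5 194] [ 10 168 209]
brass ctr 477.7 328.5 size 30.4 49.7 yaw from y: 0.223 px [304  47] [334  97]
nozzle ctr 500.9 244.2 size 21.3 65.9 yaw from y: 0.121 px [317 125] [336 183]
box ctr 515.4 164.2 size 37.6 59.1 yaw from y: 0.173 px [310 201] [342 249]
pin ctr 530.0 77.8 size 42.9 70.5 yaw from y: 0.180 px [308 264] [341 315]
redend ctr 474.1 375.8 size 71.7 14.2 yaw from y: -1.391 px [290  18] [358  33]
alu ctr 536.2 29.7 size 66.7 7.3 yaw from y: -1.391 px [297 322] [348 327]
black ctr 481.2 329.4 size 54.7 79.3 yaw from y: 0.179 px [298  36] [347 112]
green ctr 496.7 245.6 size 55.3 80.0 yaw from y: 0.179 px [299 117] [346 186]
orange ctr 527.0 78.5 size 53.2 80.5 yaw from y: 0.175 px [302 256] [343 313]
```

```bash
python3 - <<'E'
from meas import *
m=np.load("w1.npz");im=m['im']
S=cv2.cvtColor(im,cv2.COLOR_RGB2HSV)[...,1]
k=np.zeros(S.shape,bool);k[258:314,310:336]=(S<60)[258:314,310:336]
for r in range(260,316,6):
    x=np.where(k[r])[0];print(r,x.min() if len(x) else 0,x.max() if len(x) else 0)
n,l,st,ce=cv2.connectedComponentsWithStats(k.astype(np.uint8));print(st)
i=l[288,322];rect(m,l==i,.033,"pin")
s=arm.camera_model("side");T=np.linalg.inv(s['extrinsics'])
for z in(0,.3,.5):
    p=s['mtx']@(T@[.546,.424,z,1])[:3];print(z,p[:2]/p[2],p[2])
E
```

```text
260 0 0
266 317 327
272 316 327
278 316 327
284 316 327
290 316 327
296 316 327
302 312 330
308 312 330
314 0 0
[[     0      0    640    480 306540]
 [   312    264     19     50    660]]
pin ctr 525.1 78.4 size 23.3 67.6 yaw from y: 0.187 px [312 264] [330 313]
0 [239.9473 449.795 ] 0.670619051841146
0.3 [211.4193 301.6203] 0.4896211789196806
0.5 [176.8507 122.0708] 0.3689559303053704
```

Emit:
servo_tool:
  targets:
    - {"jaw": 85, "translation": [-7.5, 40, -40], "yaw": 0.015}
    - {"jaw": 85, "translation": [-7.5, 40, -40], "yaw": 0.015}
    - {"jaw": 85, "translation": [-7.4, 39.2, -40], "yaw": 0.014}
    - {"jaw": 85, "translation": [0, 0, -40], "yaw": 0}
    - {"jaw": 85, "translation": [0, 0, -40], "yaw": 0}
    - {"jaw": 85, "translation": [0, 0, -40], "yaw": 0}
    - {"jaw": 85, "translation": [0, 0, -30], "yaw": 0}
    - {"jaw": 85, "translation": [0, 0, 0], "yaw": 0}

```text
clock: 2.15
tcp_pos: [0.4766, 0.3265, 0.0781]
tcp_rot: [-3.136, 0.003, 1.793]
wrist_force: [0.2, -0.5, 0.5]
width: 0.0851
finger_force: 0.0
```

Emit:
servo_tool:
  targets:
    - {"jaw": 85, "translation": [1, 2, -25], "yaw": 0}
    - {"jaw": 85, "translation": [0, 0, -25], "yaw": 0}
    - {"jaw": 85, "translation": [0, 0, 0], "yaw": 0}
    - {"jaw": 85, "translation": [0, 0, 0], "yaw": 0}

```text
clock: 2.65
tcp_pos: [0.4797, 0.3314, 0.0327]
tcp_rot: [3.14, -0.001, 1.794]
wrist_force: [-0.3, 0.3, -0.7]
width: 0.0847
finger_force: 0.0
```

Emit:
servo_tool:
  force: 40
  targets:
    - {"jaw": 85, "translation": [-1, -2, -7], "yaw": 0}
    - {"jaw": 85, "translation": [0, 0, 0], "yaw": 0}
    - {"jaw": 0, "translation": [0, 0, 0], "yaw": 0}
    - {"jaw": 0, "translation": [0, 0, 0], "yaw": 0}
    - {"jaw": 0, "translation": [0, 0, 0], "yaw": 0}
    - {"jaw": 0, "translation": [0, 0, 0], "yaw": 0}
    - {"jaw": 0, "translation": [0, 0, 0], "yaw": 0}
    - {"jaw": 0, "translation": [0, 0, 0], "yaw": 0}

```text
clock: 3.65
tcp_pos: [0.4778, 0.3294, 0.0246]
tcp_rot: [3.141, -0.0, 1.795]
wrist_force: [0.5, -1.2, 4.3]
width: 0.029
finger_force: 41.3
```

Emit:
servo_tool:
  targets:
    - {"jaw": 0, "translation": [0, 0, 25], "yaw": 0}
    - {"jaw": 0, "translation": [0, 0, 45], "yaw": 0}
    - {"jaw": 0, "translation": [0, -15, 50], "yaw": 0}
    - {"jaw": 0, "translation": [0, -45, 40], "yaw": -0.04}
    - {"jaw": 0, "translation": [0, -50, 25], "yaw": -0.04}
    - {"jaw": 0, "translation": [0, -50, 25], "yaw": -0.04}
    - {"jaw": 0, "translation": [0, -50, 25], "yaw": -0.04}
    - {"jaw": 0, "translation": [0, -50, 25], "yaw": -0.04}
    - {"jaw": 0, "translation": [0, -50, 25], "yaw": -0.04}
    - {"jaw": 0, "translation": [0, -50, 25], "yaw": -0.04}

```text
clock: 4.9
tcp_pos: [0.4766, -0.0325, 0.3342]
tcp_rot: [-3.14, 0.0, 1.513]
wrist_force: [1.2, -0.7, -3.6]
width: 0.0292
finger_force: 40.5
```

Emit:
servo_tool:
  targets:
    - {"jaw": 0, "translation": [0, -50, 15], "yaw": -0.03}
    - {"jaw": 0, "translation": [0, -50, 0], "yaw": 0}
    - {"jaw": 0, "translation": [0, -50, 0], "yaw": 0}
    - {"jaw": 0, "translation": [0, -20, 0], "yaw": 0}
    - {"jaw": 0, "translation": [0, 0, 0], "yaw": 0}
    - {"jaw": 0, "translation": [0, 0, 0], "yaw": 0}

```text
clock: 5.65
tcp_pos: [0.4775, -0.1994, 0.3486]
tcp_rot: [-3.14, -0.001, 1.486]
wrist_force: [0.3, -0.1, -3.8]
width: 0.0292
finger_force: 40.5
```

```bash
python3 - <<'E'
from h import *
np.set_printoptions(precision=4,suppress=True)
o=arm.get_obs();m=arm.camera_model("wrist");im=arm.snapshot("wrist")
cv2.imwrite("pics/w2.png",im[:,:,::-1]);np.savez("w2.npz",im=im,mtx=m['mtx'],extrinsics=m['extrinsics'])
print(o['clock'],o['tcp_pos'],o['tcp_rot'],o['width'])
E
```

```text
5.65 [ 0.4775 -0.1994  0.3486] [-3.1403 -0.001   1.4863] 0.029172104745957772
```

View pics/w2.png

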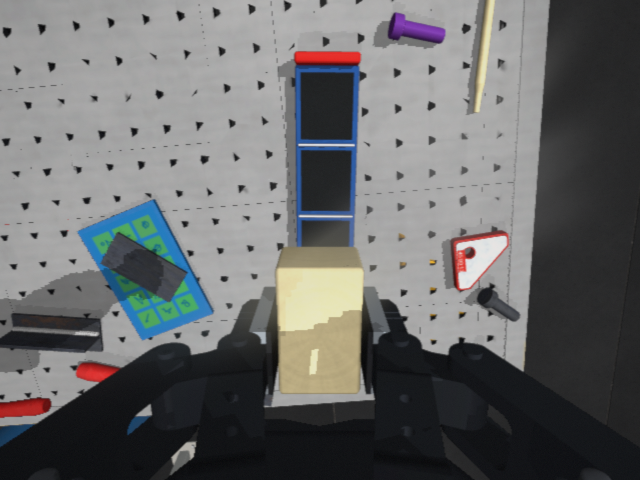

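The wrist view shows the job rack with its red end at (327,58), bays at (327,105) and (327,180) and dividers at rows 145 and 216. The held block hides the rest.

```bash
python3 - <<'E'
from meas import *
m=np.load("w2.npz");im=m['im']
hsv=cv2.cvtColor(im,cv2.COLOR_RGB2HSV).astype(int);H,S,V=hsv[...,0],hsv[...,1],hsv[...,2]
def box(mask,x0,y0,x1,y1):
    o=np.zeros_like(mask);o[y0:y1,x0:x1]=mask[y0:y1,x0:x1];return o
dark=(V<70)&(S<140)
a=np.array(rect(m,box(dark,296,66,358,143),.02,"bay+127"))
b=np.array(rect(m,box(dark,296,147,358,214),.02,"bay+42"))
r=np.array(rect(m,box(((H<6)|(H>174))&(S>150),285,45,370,70),.034,"red"))
print("div",ray(m,[[327,145],[327,216.]],.025))
for o,p in((127.5,a),(42.5,b)): pass
blue=(H>100)&(H<130)&(S>120)&(V>60)
rows=range(75,240,5); L=[];
for y in rows:
    x=np.where(blue[y,285:370])[0]+285; L.append([x.min(),x.max(),y])
L=np.array(L,float)
for c in(0,1):
    P=ray(m,L[:,[c,2]],.022)[:,:2]*1000; f=np.polyfit(P[:,1],P[:,0],1); print("edge",f,P[0],P[-1],"yaw",-np.arctan(f[0]))
E
```

```text
bay+127 ctr 492.0 -112.1 size 71.6 58.3 yaw from y: -0.092 px [301  73] [352 139]
bay+42 ctr 484.3 -196.9 size 70.9 58.4 yaw from y: -0.084 px [301 151] [350 210]
red ctr 496.3 -63.4 size 11.8 68.8 yaw from y: 1.486 px [295  52] [359  64]
div [[ 0.4893 -0.1546  0.025 ]
 [ 0.4826 -0.2388  0.025 ]]
edge [  0.0899 467.2042] [460.9316 -76.0483] [ 443.5084 -260.5118] yaw -0.08961797983639301
edge [  0.0952 537.2315] [529.7034 -81.8811] [ 511.7367 -266.2647] yaw -0.09491217070230548
```

Emit:
servo_tool:
  targets:
    - {"jaw": 0, "translation": [-2.5, -42, -40], "yaw": -0.005}
    - {"jaw": 0, "translation": [-2, -42, -45], "yaw": 0}
    - {"jaw": 0, "translation": [-2, -42, -45], "yaw": 0}
    - {"jaw": 0, "translation": [-2, -40.5, -45], "yaw": 0}
    - {"jaw": 0, "translation": [0, 0, -45], "yaw": 0}
    - {"jaw": 0, "translation": [0, 0, -35], "yaw": 0}
    - {"jaw": 0, "translation": [0, 0, -25], "yaw": 0}
    - {"jaw": 0, "translation": [0, 0, -15], "yaw": 0}
    - {"jaw": 0, "translation": [0, 0, 0], "yaw": 0}
    - {"jaw": 0, "translation": [0, 0, 0], "yaw": 0}

```text
clock: 6.95
tcp_pos: [0.4701, -0.3676, 0.0554]
tcp_rot: [3.14, 0.001, 1.48]
wrist_force: [0.5, -0.4, -2.8]
width: 0.0287
finger_force: 40.4
```

Emit:
servo_tool:
  targets:
    - {"jaw": 0, "translation": [-1, 1, -15], "yaw": 0}
    - {"jaw": 0, "translation": [0, 0, -10], "yaw": 0}
    - {"jaw": 0, "translation": [0, 0, -4.5], "yaw": 0}
    - {"jaw": 0, "translation": [0, 0, 0], "yaw": 0}
    - {"jaw": 0, "translation": [0, 0, 0], "yaw": 0}

```text
clock: 7.58
tcp_pos: [0.4681, -0.3664, 0.0246]
tcp_rot: [3.142, 0.0, 1.48]
wrist_force: [0.2, -0.3, -2.6]
width: 0.0294
finger_force: 40.5
```

Emit:
servo_tool:
  targets:
    - {"jaw": 0, "translation": [0, 0, -1], "yaw": 0}
    - {"jaw": 0, "translation": [0, 0, 0], "yaw": 0}
    - {"jaw": 85, "translation": [0, 0, 0], "yaw": 0}
    - {"jaw": 85, "translation": [0, 0, 0], "yaw": 0}
    - {"jaw": 85, "translation": [0, 0, 0], "yaw": 0}
    - {"jaw": 85, "translation": [0, 0, 0], "yaw": 0}
    - {"jaw": 85, "translation": [0, 0, 25], "yaw": 0}
    - {"jaw": 85, "translation": [0, 0, 45], "yaw": 0}
    - {"jaw": 85, "translation": [0, 0, 50], "yaw": 0}
    - {"jaw": 85, "translation": [5, 40, 40], "yaw": 0.02}

```text
clock: 8.82
tcp_pos: [0.4725, -0.3294, 0.186]
tcp_rot: [3.14, 0.003, 1.495]
wrist_force: [1.3, 0.9, 0.4]
width: 0.0853
finger_force: 0.0
```

Emit:
servo_tool:
  targets:
    - {"jaw": 85, "translation": [4, 57, 10], "yaw": 0.02}
    - {"jaw": 85, "translation": [3, 57, 0], "yaw": 0.02}
    - {"jaw": 85, "translation": [3, 57, 0], "yaw": 0.02}
    - {"jaw": 85, "translation": [3, 57, 0], "yaw": 0.02}
    - {"jaw": 85, "translation": [3, 57, 0], "yaw": 0.02}
    - {"jaw": 85, "translation": [3, 57, 0], "yaw": 0.02}
    - {"jaw": 85, "translation": [3, 57, 0], "yaw": 0.02}
    - {"jaw": 85, "translation": [3, 57, 0], "yaw": 0.02}
    - {"jaw": 85, "translation": [3, 57, 0], "yaw": 0.02}
    - {"jaw": 85, "translation": [0, 57, 0], "yaw": 0.012}

```text
clock: 10.07
tcp_pos: [0.5012, 0.2453, 0.194]
tcp_rot: [3.141, 0.0, 1.692]
wrist_force: [0.7, 0.6, 0.7]
width: 0.0851
finger_force: 0.0
```

Emit:
servo_tool:
  targets:
    - {"jaw": 85, "translation": [0, 0, -40], "yaw": 0}
    - {"jaw": 85, "translation": [0, 0, -40], "yaw": 0}
    - {"jaw": 85, "translation": [0, 0, -40], "yaw": 0}
    - {"jaw": 85, "translation": [0, 0, 0], "yaw": 0}
    - {"jaw": 85, "translation": [0, 0, 0], "yaw": 0}
    - {"jaw": 85, "translation": [0, 0, 0], "yaw": 0}

```text
clock: 10.82
tcp_pos: [0.5024, 0.2443, 0.0758]
tcp_rot: [3.138, -0.001, 1.692]
wrist_force: [-0.1, -0.3, -0.8]
width: 0.0851
finger_force: 0.0
```

Emit:
servo_tool:
  targets:
    - {"jaw": 85, "translation": [-1, 0, -25], "yaw": 0}
    - {"jaw": 85, "translation": [0, 0, -18], "yaw": 0}
    - {"jaw": 85, "translation": [0, 0, -8.5], "yaw": 0}
    - {"jaw": 0, "translation": [0, 0, 0], "yaw": 0}
    - {"jaw": 0, "translation": [0, 0, 0], "yaw": 0}
    - {"jaw": 0, "translation": [0, 0, 0], "yaw": 0}
    - {"jaw": 0, "translation": [0, 0, 0], "yaw": 0}
    - {"jaw": 0, "translation": [0, 0, 0], "yaw": 0}
    - {"jaw": 0, "translation": [0, 0, 0], "yaw": 0}
    - {"jaw": 0, "translation": [0, 0, 0], "yaw": 0}

```text
clock: 12.08
tcp_pos: [0.5006, 0.2439, 0.0229]
tcp_rot: [3.14, -0.0, 1.692]
wrist_force: [-0.6, -0.6, 5.2]
width: 0.0164
finger_force: 40.0
```

Emit:
servo_tool:
  targets:
    - {"jaw": 0, "translation": [0, 0, 25], "yaw": 0}
    - {"jaw": 0, "translation": [0, 0, 45], "yaw": 0}
    - {"jaw": 0, "translation": [0, -15, 45], "yaw": 0}
    - {"jaw": 0, "translation": [-4, -45, 25], "yaw": -0.03}
    - {"jaw": 0, "translation": [-4, -55, 0], "yaw": -0.03}
    - {"jaw": 0, "translation": [-4, -55, 0], "yaw": -0.03}
    - {"jaw": 0, "translation": [-3, -55, 0], "yaw": -0.03}
    - {"jaw": 0, "translation": [-3, -55, 0], "yaw": -0.03}
    - {"jaw": 0, "translation": [-3, -55, 0], "yaw": -0.03}
    - {"jaw": 0, "translation": [-3, -55, 0], "yaw": -0.031}

```text
clock: 13.32
tcp_pos: [0.4755, -0.1479, 0.1621]
tcp_rot: [-3.141, -0.0, 1.48]
wrist_force: [1.0, 0.5, -1.1]
width: 0.0164
finger_force: 39.2
```

Emit:
servo_tool:
  targets:
    - {"jaw": 0, "translation": [0, -55, 0], "yaw": 0}
    - {"jaw": 0, "translation": [0, -50, -20], "yaw": 0}
    - {"jaw": 0, "translation": [0, -30.5, -30], "yaw": 0}
    - {"jaw": 0, "translation": [0, 0, -35], "yaw": 0}
    - {"jaw": 0, "translation": [0, 0, -25], "yaw": 0}
    - {"jaw": 0, "translation": [0, 0, 0], "yaw": 0}
    - {"jaw": 0, "translation": [0, 0, 0], "yaw": 0}

```text
clock: 14.2
tcp_pos: [0.4765, -0.282, 0.0529]
tcp_rot: [3.141, 0.0, 1.481]
wrist_force: [0.6, -0.5, -1.2]
width: 0.016
finger_force: 39.2
```

Emit:
servo_tool:
  targets:
    - {"jaw": 0, "translation": [0, 0.5, -15], "yaw": 0}
    - {"jaw": 0, "translation": [0, 0, -10], "yaw": 0}
    - {"jaw": 0, "translation": [0, 0, -5], "yaw": 0}
    - {"jaw": 0, "translation": [0, 0, 0], "yaw": 0}
    - {"jaw": 0, "translation": [0, 0, 0], "yaw": 0}

```text
clock: 14.82
tcp_pos: [0.4758, -0.281, 0.0229]
tcp_rot: [-3.141, -0.001, 1.481]
wrist_force: [-3.2, 2.1, 7.4]
width: 0.0165
finger_force: 40.5
```

Emit:
servo_tool:
  targets:
    - {"jaw": 85, "translation": [0, 0, 0], "yaw": 0}
    - {"jaw": 85, "translation": [0, 0, 0], "yaw": 0}
    - {"jaw": 85, "translation": [0, 0, 0], "yaw": 0}
    - {"jaw": 85, "translation": [0, 0, 0], "yaw": 0}
    - {"jaw": 85, "translation": [0, 0, 25], "yaw": 0}
    - {"jaw": 85, "translation": [0, 0, 45], "yaw": 0}
    - {"jaw": 85, "translation": [0, 0, 50], "yaw": 0}
    - {"jaw": 85, "translation": [4.5, 40, 40], "yaw": 0.03}
    - {"jaw": 85, "translation": [5, 57, 0], "yaw": 0.03}
    - {"jaw": 85, "translation": [5, 57, 0], "yaw": 0.03}

```text
clock: 16.08
tcp_pos: [0.4909, -0.126, 0.1832]
tcp_rot: [3.14, 0.0, 1.571]
wrist_force: [1.1, 0.5, -0.8]
width: 0.085
finger_force: 0.0
```

Emit:
servo_tool:
  targets:
    - {"jaw": 85, "translation": [5, 57, 0], "yaw": 0.03}
    - {"jaw": 85, "translation": [5, 57, 0], "yaw": 0.03}
    - {"jaw": 85, "translation": [5, 57, 0], "yaw": 0.03}
    - {"jaw": 85, "translation": [5, 57, 0], "yaw": 0.03}
    - {"jaw": 85, "translation": [5, 57, 0], "yaw": 0.053}
    - {"jaw": 85, "translation": [0, 6, -30], "yaw": 0}
    - {"jaw": 85, "translation": [0, 0, -45], "yaw": 0}
    - {"jaw": 85, "translation": [0, 0, -33], "yaw": 0}
    - {"jaw": 85, "translation": [0, 0, 0], "yaw": 0}
    - {"jaw": 85, "translation": [0, 0, 0], "yaw": 0}

```text
clock: 17.32
tcp_pos: [0.5164, 0.1639, 0.0754]
tcp_rot: [3.14, -0.0, 1.744]
wrist_force: [-0.1, -0.1, 0.7]
width: 0.085
finger_force: 0.0
```

Emit:
servo_tool:
  force: 30
  targets:
    - {"jaw": 85, "translation": [-0.5, 0, -25], "yaw": 0}
    - {"jaw": 85, "translation": [0, 0, -18], "yaw": 0}
    - {"jaw": 85, "translation": [0, 0, -7.5], "yaw": 0}
    - {"jaw": 0, "translation": [0, 0, 0], "yaw": 0}
    - {"jaw": 0, "translation": [0, 0, 0], "yaw": 0}
    - {"jaw": 0, "translation": [0, 0, 0], "yaw": 0}
    - {"jaw": 0, "translation": [0, 0, 0], "yaw": 0}
    - {"jaw": 0, "translation": [0, 0, 0], "yaw": 0}
    - {"jaw": 0, "translation": [0, 0, 0], "yaw": 0}

```text
clock: 18.45
tcp_pos: [0.5157, 0.1639, 0.0246]
tcp_rot: [3.14, -0.0, 1.744]
wrist_force: [-0.5, -0.6, 6.4]
width: 0.0394
finger_force: 31.5
```

Emit:
servo_tool:
  targets:
    - {"jaw": 0, "translation": [0, 0, 25], "yaw": 0}
    - {"jaw": 0, "translation": [0, 0, 45], "yaw": 0}
    - {"jaw": 0, "translation": [0, -15, 45], "yaw": 0}
    - {"jaw": 0, "translation": [-4, -45, 15], "yaw": -0.04}
    - {"jaw": 0, "translation": [-5, -50, 0], "yaw": -0.04}
    - {"jaw": 0, "translation": [-5, -50, 0], "yaw": -0.04}
    - {"jaw": 0, "translation": [-5, -50, 0], "yaw": -0.04}
    - {"jaw": 0, "translation": [-5, -50, 0], "yaw": -0.04}
    - {"jaw": 0, "translation": [-4, -50, 0], "yaw": -0.04}
    - {"jaw": 0, "translation": [-3, -40, 0], "yaw": -0.023}

```text
clock: 19.7
tcp_pos: [0.4834, -0.1885, 0.1537]
tcp_rot: [-3.142, 0.0, 1.478]
wrist_force: [0.6, 0.3, -0.8]
width: 0.0391
finger_force: 30.7
```

Emit:
servo_tool:
  targets:
    - {"jaw": 0, "translation": [0, -10.5, -30], "yaw": 0}
    - {"jaw": 0, "translation": [0, 0, -40], "yaw": 0}
    - {"jaw": 0, "translation": [0, 0, -25], "yaw": 0}
    - {"jaw": 0, "translation": [0, 0, 0], "yaw": 0}
    - {"jaw": 0, "translation": [0, 0, 0], "yaw": 0}

```text
clock: 20.32
tcp_pos: [0.4847, -0.197, 0.0596]
tcp_rot: [3.14, 0.0, 1.481]
wrist_force: [0.1, 0.2, -1.0]
width: 0.0393
finger_force: 30.6
```

Emit:
servo_tool:
  targets:
    - {"jaw": 0, "translation": [0, 0, -18], "yaw": 0}
    - {"jaw": 0, "translation": [0, 0, -11], "yaw": 0}
    - {"jaw": 0, "translation": [0, 0, -6], "yaw": 0}
    - {"jaw": 0, "translation": [0, 0, 0], "yaw": 0}
    - {"jaw": 0, "translation": [0, 0, 0], "yaw": 0}

```text
clock: 20.95
tcp_pos: [0.4836, -0.1967, 0.024]
tcp_rot: [-3.14, -0.0, 1.481]
wrist_force: [-2.1, 1.7, 5.9]
width: 0.0388
finger_force: 32.2
```

Emit:
servo_tool:
  targets:
    - {"jaw": 85, "translation": [0, 0, 0], "yaw": 0}
    - {"jaw": 85, "translation": [0, 0, 0], "yaw": 0}
    - {"jaw": 85, "translation": [0, 0, 0], "yaw": 0}
    - {"jaw": 85, "translation": [0, 0, 0], "yaw": 0}
    - {"jaw": 85, "translation": [0, 0, 25], "yaw": 0}
    - {"jaw": 85, "translation": [0, 0, 45], "yaw": 0}
    - {"jaw": 85, "translation": [0, 0, 50], "yaw": 0}
    - {"jaw": 85, "translation": [5, 35, 20], "yaw": 0.04}
    - {"jaw": 85, "translation": [8, 50, 0], "yaw": 0.05}
    - {"jaw": 85, "translation": [8, 50, 0], "yaw": 0.05}

```text
clock: 22.2
tcp_pos: [0.5054, -0.0606, 0.1645]
tcp_rot: [3.14, 0.0, 1.621]
wrist_force: [0.9, -0.4, -0.4]
width: 0.0849
finger_force: 0.0
```

Emit:
servo_tool:
  targets:
    - {"jaw": 85, "translation": [8, 50, 0], "yaw": 0.05}
    - {"jaw": 85, "translation": [8, 50, 0], "yaw": 0.05}
    - {"jaw": 85, "translation": [4, 42, 0], "yaw": 0.037}
    - {"jaw": 85, "translation": [0, 0, -40], "yaw": 0}
    - {"jaw": 85, "translation": [0, 0, -40], "yaw": 0}
    - {"jaw": 85, "translation": [0, 0, -15], "yaw": 0}
    - {"jaw": 85, "translation": [0, 0, 0], "yaw": 0}
    - {"jaw": 85, "translation": [0, 0, 0], "yaw": 0}

```text
clock: 23.2
tcp_pos: [0.5262, 0.0802, 0.0701]
tcp_rot: [3.139, 0.0, 1.757]
wrist_force: [0.2, 0.0, -0.3]
width: 0.0851
finger_force: 0.0
```

Emit:
servo_tool:
  force: 40
  targets:
    - {"jaw": 85, "translation": [-1, 0, -25], "yaw": 0}
    - {"jaw": 85, "translation": [0, 0, -14], "yaw": 0}
    - {"jaw": 85, "translation": [0, 0, -6.5], "yaw": 0}
    - {"jaw": 0, "translation": [0, 0, 0], "yaw": 0}
    - {"jaw": 0, "translation": [0, 0, 0], "yaw": 0}
    - {"jaw": 0, "translation": [0, 0, 0], "yaw": 0}
    - {"jaw": 0, "translation": [0, 0, 0], "yaw": 0}
    - {"jaw": 0, "translation": [0, 0, 0], "yaw": 0}
    - {"jaw": 0, "translation": [0, 0, 0], "yaw": 0}
    - {"jaw": 0, "translation": [0, 0, 0], "yaw": 0}

```text
clock: 24.45
tcp_pos: [0.5246, 0.0803, 0.0239]
tcp_rot: [3.14, -0.0, 1.758]
wrist_force: [-0.1, 0.2, 6.5]
width: 0.0193
finger_force: 40.3
```

Emit:
servo_tool:
  targets:
    - {"jaw": 0, "translation": [0, 0, 25], "yaw": 0}
    - {"jaw": 0, "translation": [0, 0, 45], "yaw": 0}
    - {"jaw": 0, "translation": [0, 0, 45], "yaw": 0}
    - {"jaw": 0, "translation": [-6, -35, 15], "yaw": -0.055}
    - {"jaw": 0, "translation": [-7, -45, 0], "yaw": -0.055}
    - {"jaw": 0, "translation": [-7, -45, 0], "yaw": -0.055}
    - {"jaw": 0, "translation": [-7, -45, 0], "yaw": -0.055}
    - {"jaw": 0, "translation": [-5.5, -22.5, 0], "yaw": -0.057}
    - {"jaw": 0, "translation": [0, 0, -30], "yaw": 0}
    - {"jaw": 0, "translation": [0, 0, -40], "yaw": 0}

```text
clock: 25.7
tcp_pos: [0.4925, -0.112, 0.0832]
tcp_rot: [3.139, -0.0, 1.48]
wrist_force: [-0.6, 0.1, -0.1]
width: 0.0197
finger_force: 39.5
```

Emit:
servo_tool:
  targets:
    - {"jaw": 0, "translation": [0, 0, -25], "yaw": 0}
    - {"jaw": 0, "translation": [0, 0, 0], "yaw": 0}
    - {"jaw": 0, "translation": [0, 0, 0], "yaw": 0}
    - {"jaw": 0, "translation": [0, 0, 0], "yaw": 0}

```text
clock: 26.2
tcp_pos: [0.4926, -0.1123, 0.0595]
tcp_rot: [3.139, 0.0, 1.481]
wrist_force: [0.0, 0.2, -1.0]
width: 0.0194
finger_force: 39.4
```

Emit:
servo_tool:
  targets:
    - {"jaw": 0, "translation": [0, 0, -18], "yaw": 0}
    - {"jaw": 0, "translation": [0, 0, -12], "yaw": 0}
    - {"jaw": 0, "translation": [0, 0, -5], "yaw": 0}
    - {"jaw": 0, "translation": [0, 0, 0], "yaw": 0}
    - {"jaw": 0, "translation": [0, 0, 0], "yaw": 0}

```text
clock: 26.82
tcp_pos: [0.4919, -0.1124, 0.0239]
tcp_rot: [3.141, -0.0, 1.481]
wrist_force: [-2.2, 0.2, 5.0]
width: 0.0189
finger_force: 40.3
```

Emit:
servo_tool:
  targets:
    - {"jaw": 85, "translation": [0, 0, 0], "yaw": 0}
    - {"jaw": 85, "translation": [0, 0, 0], "yaw": 0}
    - {"jaw": 85, "translation": [0, 0, 0], "yaw": 0}
    - {"jaw": 85, "translation": [0, 0, 0], "yaw": 0}
    - {"jaw": 85, "translation": [0, 0, 25], "yaw": 0}
    - {"jaw": 85, "translation": [0, 0, 45], "yaw": 0}
    - {"jaw": 85, "translation": [0, 0, 50], "yaw": 0}
    - {"jaw": 85, "translation": [0, 0, 50], "yaw": 0}
    - {"jaw": 85, "translation": [0, -40, 50], "yaw": 0}
    - {"jaw": 85, "translation": [0, -45, 50], "yaw": 0}

```text
clock: 28.08
tcp_pos: [0.4916, -0.1935, 0.2906]
tcp_rot: [3.14, -0.0, 1.483]
wrist_force: [1.6, 0.1, -0.4]
width: 0.0848
finger_force: 0.0
```

Emit:
servo_tool:
  targets:
    - {"jaw": 85, "translation": [-5, -40, 40], "yaw": 0}
    - {"jaw": 85, "translation": [-5, 0, 20], "yaw": 0}
    - {"jaw": 85, "translation": [0, 0, 0], "yaw": 0}
    - {"jaw": 85, "translation": [0, 0, 0], "yaw": 0}

```text
clock: 28.58
tcp_pos: [0.4813, -0.2322, 0.3473]
tcp_rot: [-3.14, -0.001, 1.482]
wrist_force: [0.9, 0.7, -0.9]
width: 0.085
finger_force: 0.0
```

```bash
python3 - <<'E'
from h import *
m=arm.camera_model("wrist");im=arm.snapshot("wrist")
cv2.imwrite("pics/w3.png",im[:,:,::-1]);np.savez("w3.npz",im=im,mtx=m['mtx'],extrinsics=m['extrinsics'])
E
```

```text
(no output)
```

View pics/w3.png

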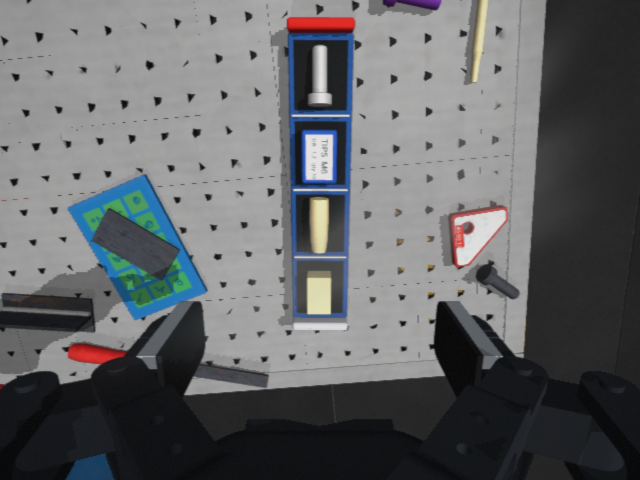

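All four items lie in the job rack: pin (319,76), box (320,155), nozzle (319,224), brass (319,292). I'll measure the offsets.

```bash
python3 - <<'E'
from meas import *
m=np.load("w3.npz");im=m['im']
hsv=cv2.cvtColor(im,cv2.COLOR_RGB2HSV).astype(int);H,S,V=hsv[...,0],hsv[...,1],hsv[...,2]
def box(mask,x0,y0,x1,y1):
    o=np.zeros_like(mask);o[y0:y1,x0:x1]=mask[y0:y1,x0:x1];return o
yel=(H>18)&(H<35)&(S>30)&(V>90)
rect(m,box(yel,295,259,345,318),.045,"brass 469.1 -366.1")
rect(m,box(yel,295,192,347,255),.0315,"nozzle 476.7 -281.5")
rect(m,box(V>110,299,122,345,187),.043,"box 484.4 -196.8")
rect(m,box((V>100)&(S<60),298,40,345,111),.033,"pin 492 -112.2")
print("dividers",ray(m,[[321,116],[320,190],[320,257.5]],.025)[:,:2], "alu",ray(m,[[320,323.]],.034))
print("centre from edges",ray(m,[[289.5,60],[352.5,60],[292.5,300],[347.5,300]],.022)[:,:2])
E
```

```text
brass 469.1 -366.1 ctr 467.7 -362.1 size 56.2 31.2 yaw from y: -0.088 px [306 271] [331 313]
nozzle 476.7 -281.5 ctr 475.7 -280.3 size 68.6 21.9 yaw from y: -0.095 px [310 197] [328 252]
box 484.4 -196.8 ctr 482.9 -198.8 size 58.4 38.7 yaw from y: -0.089 px [302 130] [336 183]
pin 492 -112.2 ctr 491.8 -112.2 size 58.4 24.3 yaw from y: -0.089 px [309  45] [331 103]
dividers [[ 0.4891 -0.155 ]
 [ 0.4805 -0.239 ]
 [ 0.473  -0.3239]] alu [[ 0.4654 -0.4101  0.034 ]]
centre from edges [[ 0.4598 -0.0932]
 [ 0.5287 -0.0994]
 [ 0.432  -0.3802]
 [ 0.5035 -0.3865]]
```

```bash
python3 -c "
from plant import arm
print(arm.job_done())"
```

```text
the job is handed in; nothing more can be done
None
```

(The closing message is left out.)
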